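# Clear the tin and spring open the locker hatch

## Robot

A 7-joint arm with a two-finger parallel gripper is mounted at the origin on the work surface. World frame = base frame: x ahead of the robot, y to its left, z up, the work surface at z = 0. Lengths are in m, angles in rad, forces in N, time in s.
With the tool pointing down it reaches from about 0.35 to 0.9 m from the base axis. Payload 8.1 kg.
Tool frame: the origin (TCP) lies midway between the tips of the shut fingers; the grasp point (between the pads) lies 19 mm behind it; z points along the fingers, y is the direction in which the jaws open and shut (so a half turn about z gives the same grasp; the last joint's range is limited). The gripper opens to 92 mm and grips with 3 to 60 N. Pads are 19 mm wide; open, the fingers measure 130 mm over their backs; the gripper's body (75 mm by 190 mm) begins 47 mm behind the grasp point.
Start: joints at [-1.408, 0.434, 0.025, 1.573, -0.012, 1.134, -0.075], TCP at [0.164, 0.603, 0.227] pointing down, gripper open.
Joint ranges: [-2.62, 2.62], [-0.44, 2.09], [-1.27, 1.32], [0.08, 2.57], [-1.32, 4.46], [0.12, 2], [-2.74, 2.74]. Speed limits (rad/s): [2.22, 2.22, 3.01, 3.01, 3.14, 3.14, 3.14].

## Interface

Orientations are given as a unit quaternion [x, y, z, w].
In Python, from workcell import manip gives the robot as it stands.
- The arm moves only by the shell command python3 -m handwheel 'ROWS' [FORCE]. ROWS is JSON, a list of rows, each a list of 3 entries, a list of its own where there are three numbers: the shift along the world's x, y, z as a fraction of full scale, then the turn, a rotation vector about the world's x, y, z as a fraction of full scale, then the opening, from -1 (shut) to 1 (fully open). In form: [[[x, y, z], [rx, ry, rz], fingers], ...]. A call has 1 to 20 rows; each row is the pose to reach, as a shift and turn from the pose measured when the call began, turning the shorter way round; what a row does not reach only later rows make up. Full scale, the value 1, is 80 cm for a shift and 180 degrees for a turn. A row lasts 1/8 s, in which the tool goes at most 62.5 mm and 10.7 degrees, less where a joint would pass 70% of its speed; a pose out of reach is approached as far as the arm can. A call with a number of a shift or a turn outside -1 to 1 is refused whole. A call with a gripper value outside its range is refused whole. The fingers move at their own pace and stop on an object; FORCE is the grip in N (left out, the last holds). Time passes only in rows, so rows that repeat a pose let the fingers close. It gives the time, the measured TCP pose, the force and the opening at its end, in the units of the state.
- manip.get_obs(): the state, without advancing time (a new reading comes with each control period).
- manip.capture(name): name is "side" or "top" or "wrist"; returns a dict with "frame" (400x640x3 uint8, red, green, blue), "fov_y" (degrees; the focal length in pixels is half the picture's height over the tangent of half this angle, whatever the lens; pixels are square), "cx", "cy" (the principal point, pixels), "pose" (4x4, takes a point from camera to world coordinates); the wrist camera has in their place "hand_eye" (4x4, takes a point from camera to tool coordinates, whose origin is the TCP and whose axes are the flange's). Camera axes: x right, y down, z forward; pixel columns grow to the right and rows downward; lengths in m; the calibration is good to about 2 mm. A picture is of the moment at which its call begins: read the wrist's pose just before it. There is no depth.
- manip.finish_job(): hands the job in, once; it reports no verdict.
The state is a dict: "clock": time; "joint_positions": joint angles; "qd": joint speeds; "effort": joint torques, N m; "tcp_pos": TCP position; "orientation": TCP orientation; "contact_force": force on the tool from outside, world axes, zero at the start; "wrist_torque": the same for the moment, N m; "gripper_width": finger opening in m.
Only numpy, scipy, OpenCV 4.12 (cv2) and the standard library are available. Lean on these libraries where they do the work, as an engineer would, in place of code of your own. Each camera call takes 0.05 s, during which the arm holds its last target. There are 200 camera calls.

## Task

The small round tin is standing on one of the two touch-latch hatches in the top of the plywood locker. Without picking it up, slide the tin along the top, upright, until it stands wholly on the fixed middle panel between the hatches; then press down on the front edge of the hatch it stood on and let go, so that the catch releases and the hatch springs up ajar. Leave the rectangular case and the hatch beneath it as they are, and do not disturb the other things about.

Things in the scene. Friction and masses are not known exactly. Their poses are not given: they have to be found in the camera images.
- locker: Low plywood locker, blue front, fixed on a dark plinth of varying height: 280 (x) x 560 (y) x 140 mm, its flat top 140 mm above its origin, which is the centre of its underside; x from front to back, y to its left, z up. Two hatches lie in its top, flush within 1 mm, each 180 (x) by 170 mm (y), centred at y = +165 (left) and -165 mm (right), from x = -110 mm (free front edge) to +70 mm (hinge).
- panel_mid (a point): Point on the surface of the fixed middle panel, midway between the hatches (locker x = -20, y = 0, z = 140 mm), a good place for the tin. The panel is fixed top between the hatches, from locker y = -80 to +80 mm.
- tin_center (a point): Centre, half-way up, of the low round metal tin, upright: 72 mm diameter, 55 mm high, 0.2 to 0.45 kg. It stands somewhere on one of the hatches (either one) and may cover part of the press mark.
- tin: The same round tin; origin at the centre of its underside, z up.
- case_center (a point): Centre, half-way up, of a small rectangular metal case 85 (its x) x 55 (its y) x 42 mm high that stands on the other hatch. It stays there.
- hatch_left (a joint): Angle of the left (+y) hatch, rad: 0 shut and latched, to -0.05 when pressed to its stop, 0.45 sprung ajar on its stay (front edge 78 mm up). Pressing the mark down 4 to 5 mm (4 to 6 N; hard stop at 7.5 mm, so stop on about 10 N) frees the catch; as the finger rises the hatch's spring lifts it to 0.45, with about 4 N at the mark. It does not latch again.
- hatch_right (a joint): The same for the right (-y of the locker) hatch.
- hatch_left_mark (a point): Centre of the press mark on the left hatch's upper face: a flush steel disc of 22 mm, 30 mm in from the front edge, midway along it.
- hatch_right_mark (a point): The same on the right hatch.
- tape: Roll of tape on the locker's back strip, 60 mm across, 20 mm high; origin under its centre. Bystander.
- jar: Small glass jar on the locker's back strip, 36 mm across, 45 mm high; origin under its centre. Bystander.
- spray: Spray can on the bench, 54 mm across, 170 mm high; origin under its centre. Bystander.
- pot: White open pot on the bench, 100 mm across, 90 mm high; origin under its centre. Bystander.
- driver: Screwdriver lying on the bench by the right end of the locker; origin on its underside. Bystander.
- glue: White bottle on the bench, 50 mm across, 110 mm high; origin under its centre. Bystander.

How it is judged:
On the way, in this order (a step that is already met when the one before it is completed fails the run):
1. the tin stands upright on the fixed middle panel, both hatches still shut (y of tin_center in the frame of locker between -0.045 and 0.045 m and x of tin_center in the frame of locker between -0.104 and 0.104 m and z of tin_center in the frame of locker between 0.16 and 0.174 m and angle between tin_center's own z axis and vertical below 0.1 rad and linear speed of tin below 0.02 m/s and value of joint hatch_left between -0.025 and 0.03 rad and value of joint hatch_right between -0.025 and 0.03 rad), for 0.2 s.
2. the hatch the tin stood on has sprung ajar (((y of case_center in the frame of locker below 0 m and value of joint hatch_left above 0.35 rad and value of joint hatch_right between -0.025 and 0.03 rad) or (y of case_center in the frame of locker above 0 m and value of joint hatch_right above 0.35 rad and value of joint hatch_left between -0.025 and 0.03 rad))), for 0.2 s.
At the end, for the whole second after the job is handed in: The tin stands upright and still, wholly on the fixed middle panel (its centre within 45 mm of the locker's middle line); the hatch it stood on is ajar by more than 0.35 rad and at rest; the other hatch is shut (within 0.03 rad) with the case still on it (y of tin_center in the frame of locker between -0.045 and 0.045 m and x of tin_center in the frame of locker between -0.104 and 0.104 m and z of tin_center in the frame of locker between 0.16 and 0.174 m and angle between tin_center's own z axis and vertical below 0.1 rad and linear speed of tin below 0.02 m/s and ((y of case_center in the frame of locker below 0 m and value of joint hatch_left above 0.35 rad and value of joint hatch_right between -0.025 and 0.03 rad) or (y of case_center in the frame of locker above 0 m and value of joint hatch_right above 0.35 rad and value of joint hatch_left between -0.025 and 0.03 rad)) and velocity of joint each of hatch_left, hatch_right below 0.05 rad/s); the robot touches nothing.
It fails at once if the tin is lifted (more than 12 mm off the top) (z of tin_center in the frame of locker above 0.18 m).
It fails at once if the tin is tipped or knocked off the locker (angle between tin_center's own z axis and vertical above 0.3 rad or z of tin_center in the frame of locker below 0.15 m).
It fails at once if the case is moved more than 15 mm (distance of case_center from where it was at the start of the episode above 0.015 m).
It fails at once if the hatch under the case is opened ((y of case_center in the frame of locker below 0 m and value of joint hatch_right above 0.05 rad) or (y of case_center in the frame of locker above 0 m and value of joint hatch_left above 0.05 rad)).
It fails at once if a bystander is moved more than 20 mm (distance of any of tape, jar, spray, pot, driver, glue from where it was at the start of the episode above 0.02 m).
It also fails if it takes over 42 s, if anything falls off the work surface, if the arm or the gripper's body presses on something with over 40 N, if the wrist force passes 120 N, or if a joint passes its speed limit or range.

## Working session

There is one attempt and no reset: what is moved stays moved. The work goes in short steps, Python scripts to look and compute and a shell command to move; the robot and the scene stay as the last step left them, time stands still between calls to the robot, and variables do not carry over. Pictures are saved under pics/ and viewed, about 8 in all and at most 12, crops included, and the job is handed in when it is done.

```bash
mkdir -p pics
cat > h.py <<'E'
import numpy as np, cv2
from workcell import manip
from scipy.spatial.transform import Rotation as R
def snap(n,f):
    o=manip.get_obs(); c=manip.capture(n)
    T=np.array(c["pose"]) if "pose" in c else None
    if T is None:
        W=np.eye(4);W[:3,:3]=R.from_quat(o["orientation"]).as_matrix();W[:3,3]=o["tcp_pos"];T=W@np.array(c["hand_eye"])
    c["T"]=T; cv2.imwrite("pics/"+f+".png",c["frame"][:,:,::-1])
    np.savez("pics/"+f+".npz",T=T,k=[200/np.tan(np.radians(c["fov_y"])/2),c["cx"],c["cy"]],frame=c["frame"])
    return c
def ray(f,uv):
    d=np.load("pics/"+f+".npz");k=d["k"];T=d["T"]
    v=T[:3,:3]@np.array([(uv[0]-k[1])/k[0],(uv[1]-k[2])/k[0],1]);return T[:3,3],v
def onz(f,uv,z):
    o,v=ray(f,uv);return o+v*(z-o[2])/v[2]
def tri(f1,a,f2,b):
    o1,v1=ray(f1,a);o2,v2=ray(f2,b)
    s=np.linalg.lstsq(np.c_[v1,-v2],o2-o1,rcond=None)[0]
    p,q=o1+s[0]*v1,o2+s[1]*v2;return (p+q)/2,np.linalg.norm(p-q)
def proj(f,p):
    d=np.load("pics/"+f+".npz");k=d["k"];T=d["T"];q=T[:3,:3].T@(np.array(p)-T[:3,3]);return q[:2]/q[2]*k[0]+k[1:]
E
python3 - <<'E'
from h import *
for n in ("top","side"):
    c=snap(n,n+"0");print(n,c["fov_y"],c["cx"],c["cy"],np.round(c["T"],3).tolist())
o=manip.get_obs();print(o)
E
```

```text
top 46.80969531284724 314.1830474911532 201.17933452021333 [[-0.0, -0.986, 0.166, 0.257], [-1.0, -0.001, -0.009, 0.013], [0.01, -0.166, -0.986, 1.707], [0.0, 0.0, 0.0, 1.0]]
side 49.62991589576632 321.4425417593858 190.94285043296088 [[0.857, -0.33, 0.397, 0.017], [-0.516, -0.544, 0.662, -0.875], [-0.002, -0.772, -0.636, 0.989], [0.0, 0.0, 0.0, 1.0]]
{'clock': 0.1, 'joint_positions': array([-1.4076337 ,  0.43515919,  0.02495371,  1.5739748 , -0.01156948,
        1.13400472, -0.07511504]), 'qd': array([ 0.00041496, -0.00178398,  0.00068393, -0.00274272, -0.00070288,
       -0.00092657,  0.0016695 ]), 'effort': array([ 3.11395081e-03, -6.69131184e+01,  9.88030806e-01, -3.15148580e+01,
       -6.04455988e-02,  3.73240386e-02,  4.05475453e-05]), 'tcp_pos': array([0.16408509, 0.60261509, 0.22603168]), 'orientation': array([ 1.32516912e-01,  9.91180497e-01, -7.00609276e-04, -1.94454534e-05]), 'contact_force': array([-0.61044826,  0.45432066,  0.55506519]), 'wrist_torque': array([ 0.00074235, -0.04323011, -0.06726101]), 'gripper_width': 0.09153761074668086}
```

View pics/top0.png

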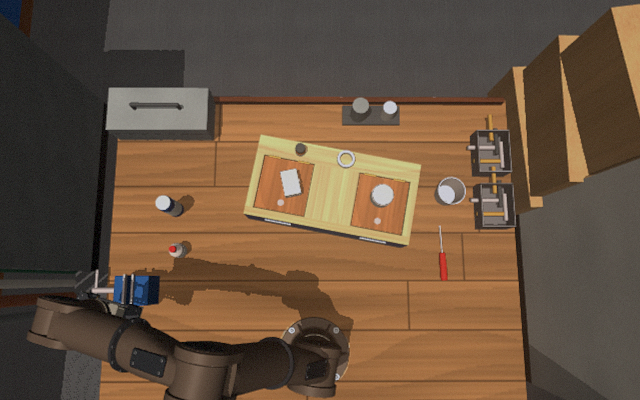

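View pics/side0.png

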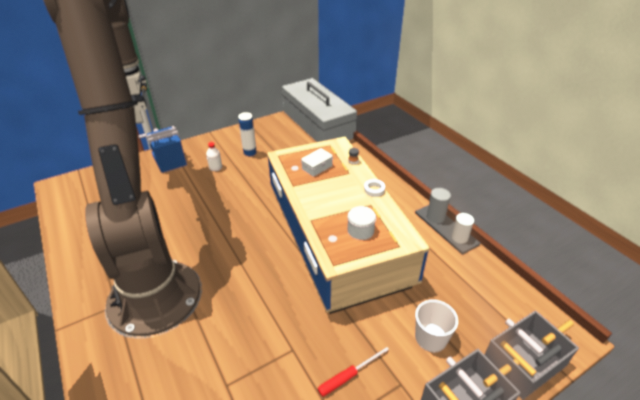

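The top view shows the tin on the right hatch at about (382,195), with its mark at (378,221). The case is on the left hatch at (291,182), with its mark at (281,203). In the side view the tin is at (362,222) and the marks at (333,239) and (295,168). Next I measure these points.

```bash
cat > m.py <<'E'
from h import *
def blob(f,uv,r=9):
    fr=np.load("pics/"+f+".npz")["frame"];x0,y0=int(uv[0])-r,int(uv[1])-r
    hsv=cv2.cvtColor(fr,cv2.COLOR_RGB2HSV)[y0:y0+2*r+1,x0:x0+2*r+1]
    m=((hsv[...,1]<100)&(hsv[...,2]>110)).astype(np.uint8)
    n,l,s,c=cv2.connectedComponentsWithStats(m)
    if n<2: return None
    i=1+np.argmax(s[1:,4]);return c[i]+[x0,y0],s[i]
E
python3 - <<'E'
from m import *
P={}
for name,a,b,r in (("Lm",(281,203),(295,168),6),("Rm",(378,221),(333,239),7),("tinTop",(382,195),(362,216),14)):
    A=blob("top0",a,r);B=blob("side0",b,r)
    print(name,A,B)
    if A and B: P[name]=tri("top0",A[0],"side0",B[0]);print(P[name])
L,Rr=P["Lm"][0],P["Rm"][0];print("dist",np.linalg.norm(L-Rr))
z=(L[2]+Rr[2])/2
for q in ((261,136),(420,164),(408,244),(246,213)): print(onz("top0",q,z).round(3))
E
```

```text
Lm (array([280.15384615, 202.        ]), array([ 2,  2,  7,  7, 39], dtype=int32)) (array([294.33333333, 167.75      ]), array([ 2,  3,  8,  6, 36], dtype=int32))
(array([0.51091245, 0.11237483, 0.17744158]), np.float64(0.0016926115487967935))
Rm (array([377.        , 220.58974359]), array([ 3,  4,  7,  7, 39], dtype=int32)) (array([332.2037037 , 238.05555556]), array([ 2,  3,  9,  7, 54], dtype=int32))
(array([ 0.44837772, -0.2113556 ,  0.17831535]), np.float64(0.0014392359991118354))
tinTop (array([382.08128079, 194.51724138]), array([  2,   3,  24,  22, 406], dtype=int32)) (array([361.10613811, 216.0511509 ]), array([  0,   0,  29,  29, 782], dtype=int32))
(array([ 0.52826161, -0.2229156 ,  0.22699664]), np.float64(0.0007056181863074207))
dist 0.3297161622722494
[0.741 0.18  0.178]
[ 0.644 -0.363  0.178]
[ 0.371 -0.313  0.178]
[0.474 0.226 0.178]
```

Checks: the marks are 329.7 mm apart (330 expected), the top is at z≈0.178 and the locker yaw is about -10.9°. The tin is on the right hatch near locker (0, -160). I'll lift clear and swing over it.

```bash
python3 -m handwheel '[[[0,0,0.12],[0,0,0],1],[[0.02,-0.03,0.2425],[0,0,0],1],[[0.1,-0.15,0.2425],[0,0,0.024],1],[[0.2,-0.33,0.2425],[0,0,0.024],1],[[0.3575,-0.629,0.2425],[0,0,0.024],1],[[0.3575,-0.629,0.2425],[0,0,0.024],1],[[0.3575,-0.629,0.2425],[0,0,0.024],1],[[0.3575,-0.629,0.2425],[0,0,0.024],1],[[0.3575,-0.629,0.2425],[0,0,0.024],1],[[0.3575,-0.629,0.2425],[0,0,0.024],1],[[0.3575,-0.629,0.2425],[0,0,0.024],1],[[0.3575,-0.629,0.2425],[0,0,0.024],1],[[0.3575,-0.629,0.2425],[0,0,0.024],1],[[0.3575,-0.629,0.2425],[0,0,0.024],1]]'
```

```text
clock: 1.85
tcp_pos: [0.4494, 0.1012, 0.4196]
orientation: [0.094, 0.996, -0.001, -0.0]
contact_force: [0.2, 0.0, -0.4]
gripper_width: 0.0916
```

```bash
python3 -m handwheel '[[[0.095,-0.405,-0.025],[0,0,0],1],[[0.095,-0.405,-0.025],[0,0,0],1],[[0.095,-0.405,-0.025],[0,0,0],1],[[0.095,-0.405,-0.025],[0,0,0],1],[[0.095,-0.405,-0.025],[0,0,0],1],[[0.095,-0.405,-0.025],[0,0,0],1],[[0.095,-0.405,-0.025],[0,0,0],1],[[0.095,-0.405,-0.025],[0,0,0],1],[[0.095,-0.405,-0.025],[0,0,0],1]]'
python3 - <<'E'
from h import *
c=snap("wrist","w1");print(c["T"].round(3).tolist())
print(proj("w1",(0.528,-0.223,0.233)),proj("w1",(0.448,-0.211,0.178)))
E
```

```text
clock: 2.98
tcp_pos: [0.5258, -0.2209, 0.3998]
orientation: [0.092, 0.996, -0.0, -0.0]
contact_force: [-0.1, -0.3, -0.3]
gripper_width: 0.0921
[[0.184, 0.949, 0.257, 0.457], [0.983, -0.177, -0.049, -0.209], [-0.001, 0.261, -0.965, 0.558], [0.0, 0.0, 0.0, 1.0]]
[320.08155936 184.64709104] [317.61242438 103.17172414]
```

View pics/w1.png

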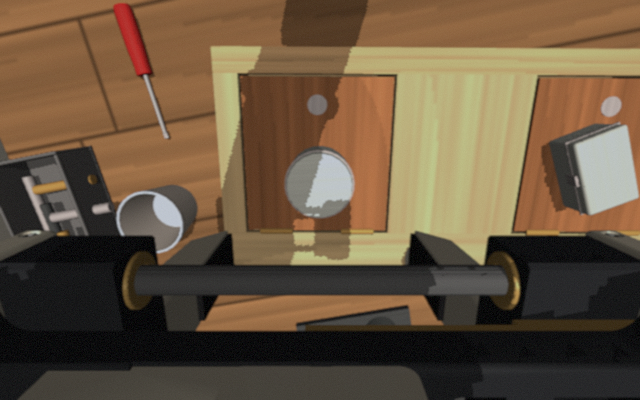

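The wrist view shows the tin top at about (320,182) and the mark at (317,104), within 3 px of the prediction, with the jaws aligned to the locker. I'll descend around the tin with the tips 14 mm above the top.

```bash
python3 -m handwheel '[[[0.001,-0.0025,-0.08],[0,0,0],1],[[0.001,-0.0025,-0.14],[0,0,0],1],[[0.001,-0.0025,-0.19],[0,0,0],1],[[0.001,-0.0025,-0.23],[0,0,0],1],[[0.001,-0.0025,-0.26],[0,0,0],1],[[0.001,-0.0025,-0.26],[0,0,0],1],[[0.001,-0.0025,-0.26],[0,0,0],1]]'
```

```text
clock: 3.9
tcp_pos: [0.5272, -0.2231, 0.193]
orientation: [0.092, 0.996, -0.0, 0.0]
contact_force: [-0.2, -0.4, 0.1]
gripper_width: 0.0921
```

```bash
python3 -m handwheel '[[[0,0,0],[0,0,0],0.6],[[0,0,0],[0,0,0],0.6],[[0,0,0],[0,0,0],0.5],[[0,0,0],[0,0,0],0],[[0,0,0],[0,0,0],0],[[0,0,0],[0,0,0],0],[[0,0,0],[0,0,0],0],[[0,0,0],[0,0,0],0]]' 4
```

```text
clock: 4.9
tcp_pos: [0.5275, -0.2231, 0.1935]
orientation: [0.092, 0.996, -0.0, 0.001]
contact_force: [-0.9, 1.7, 6.2]
gripper_width: 0.0721
```

```bash
python3 -m handwheel '[[[0,0,0.001],[0,0,0],0],[[0,0,0.001],[0,0,0],0]]'; python3 -c "
from h import *
print(manip.get_obs()['contact_force'],manip.get_obs()['tcp_pos'])"
```

```text
clock: 5.15
tcp_pos: [0.527, -0.2229, 0.1938]
orientation: [0.092, 0.996, -0.0, 0.0]
contact_force: [-0.4, 0.3, -2.7]
gripper_width: 0.0721
[-0.44301498  0.32960443 -2.71227257] [ 0.52701265 -0.22292816  0.19379564]
```

The load on the tool is small now, so the tin is still resting on the top. I'll slide it about 155 mm along the locker's +y.

```bash
python3 -m handwheel '[[[0.002,0.010,0],[0,0,0],0],[[0.006,0.030,0],[0,0,0],0],[[0.010,0.051,0],[0,0,0],0],[[0.014,0.072,0],[0,0,0],0],[[0.018,0.093,0],[0,0,0],0],[[0.022,0.114,0],[0,0,0],0],[[0.026,0.135,0],[0,0,0],0],[[0.030,0.156,0],[0,0,0],0],[[0.034,0.177,0],[0,0,0],0],[[0.037,0.191,0],[0,0,0],0],[[0.037,0.191,0],[0,0,0],0],[[0.037,0.191,0],[0,0,0],0]]'
```

```text
clock: 6.65
tcp_pos: [0.5565, -0.0709, 0.1938]
orientation: [0.093, 0.996, -0.001, 0.0]
contact_force: [0.2, -0.3, -4.0]
gripper_width: 0.0719
```

```bash
python3 -m handwheel '[[[0,0,-0.001],[0,0,0],0],[[0,0,-0.001],[0,0,0],1],[[0,0,-0.001],[0,0,0],1],[[0,0,-0.001],[0,0,0],1],[[0,0,-0.001],[0,0,0],1],[[0,0,0.03],[0,0,0],1],[[0,0,0.08],[0,0,0],1],[[0,0,0.14],[0,0,0],1],[[0,0,0.2],[0,0,0],1],[[0,0,0.2],[0,0,0],1],[[0,0,0.2],[0,0,0],1]]'
python3 - <<'E'
from h import *
c=snap("wrist","w2")
for y in (-.045,0,.045):
    print(proj("w2",np.array([0.5582,-0.0647,0.233])+y*np.array([.19,.982,0])))
print(proj("w2",(0.448,-0.211,0.178)),manip.get_obs()["contact_force"])
E
```

```text
clock: 8.02
tcp_pos: [0.5562, -0.0707, 0.3533]
orientation: [0.092, 0.996, -0.0, 0.0]
contact_force: [-0.0, 1.1, -0.3]
gripper_width: 0.0918
[277.80673293 193.79182122]
[328.96686525 194.11258941]
[380.1258323 194.4333503]
[160.41083959  99.49448971] [-0.35059525  0.65566841  0.5460449 ]
```

View pics/w2.png

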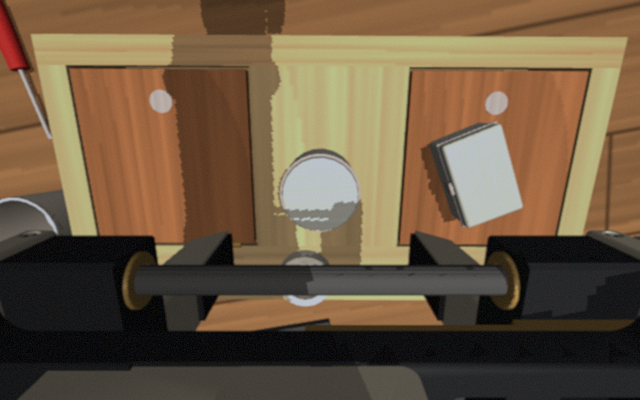

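The tin top is at (320,192), about 8 mm from the middle line. Both hatches are shut, and the right mark is at (160,101), within 2 px of the prediction. I'll close the fingers and go above the mark.

```bash
python3 -m handwheel '[[[-0.135,-0.175,0],[0,0,0],-1],[[-0.135,-0.175,0],[0,0,0],-1],[[-0.135,-0.175,0],[0,0,0],-1],[[-0.135,-0.175,-0.1],[0,0,0],-1],[[-0.135,-0.175,-0.18],[0,0,0],-1],[[-0.135,-0.175,-0.19],[0,0,0],-1],[[-0.135,-0.175,-0.19],[0,0,0],-1],[[-0.135,-0.175,-0.19],[0,0,0],-1],[[-0.135,-0.175,-0.19],[0,0,0],-1],[[-0.135,-0.175,-0.19],[0,0,0],-1]]' 10
```

```text
clock: 9.32
tcp_pos: [0.4485, -0.2108, 0.2016]
orientation: [0.092, 0.996, -0.0, 0.0]
contact_force: [-1.0, 0.1, -0.3]
gripper_width: 0.0013
```

```bash
python3 -m handwheel '[[[0,0,-0.015],[0,0,0],-1],[[0,0,-0.026],[0,0,0],-1],[[0,0,-0.028],[0,0,0],-1],[[0,0,-0.029],[0,0,0],-1],[[0,0,-0.03],[0,0,0],-1],[[0,0,-0.03],[0,0,0],-1]]'
```

```text
clock: 10.07
tcp_pos: [0.4486, -0.2108, 0.1778]
orientation: [0.092, 0.996, -0.0, 0.0]
contact_force: [-0.1, -0.6, -0.7]
gripper_width: 0.0004
```

```bash
python3 -m handwheel '[[[0,0,-0.001],[0,0,0],-1],[[0,0,-0.002],[0,0,0],-1],[[0,0,-0.003],[0,0,0],-1],[[0,0,-0.003],[0,0,0],-1]]'
```

```text
clock: 10.58
tcp_pos: [0.4487, -0.2108, 0.1755]
orientation: [0.092, 0.996, -0.0, 0.001]
contact_force: [-1.2, 1.1, 4.8]
gripper_width: 0.0003
```

```bash
python3 -m handwheel '[[[0,0,-0.001],[0,0,0],-1],[[0,0,-0.002],[0,0,0],-1],[[0,0,-0.003],[0,0,0],-1],[[0,0,-0.003],[0,0,0],-1]]'
```

```text
clock: 11.08
tcp_pos: [0.4486, -0.2108, 0.1732]
orientation: [0.092, 0.996, -0.0, 0.001]
contact_force: [-2.0, 1.1, 4.5]
gripper_width: 0.0007
```

```bash
python3 -m handwheel '[[[0,0,-0.001],[0,0,0],-1],[[0,0,-0.002],[0,0,0],-1],[[0,0,-0.0025],[0,0,0],-1],[[0,0,-0.0025],[0,0,0],-1]]'
```

```text
clock: 11.58
tcp_pos: [0.4485, -0.2108, 0.1714]
orientation: [0.092, 0.996, -0.0, 0.001]
contact_force: [-2.0, 1.0, 5.7]
gripper_width: 0.0005
```

```bash
python3 -m handwheel '[[[0,0,-0.001],[0,0,0],-1],[[0,0,-0.002],[0,0,0],-1],[[0,0,-0.002],[0,0,0],-1]]'
```

```text
clock: 11.95
tcp_pos: [0.4485, -0.2108, 0.17]
orientation: [0.092, 0.996, -0.0, 0.001]
contact_force: [-1.6, 0.9, 5.3]
gripper_width: 0.0006
```

```bash
python3 -m handwheel '[[[0,0,-0.001],[0,0,0],-1],[[0,0,-0.002],[0,0,0],-1],[[0,0,-0.002],[0,0,0],-1]]'
```

```text
clock: 12.32
tcp_pos: [0.4486, -0.2108, 0.1686]
orientation: [0.092, 0.996, 0.0, 0.001]
contact_force: [-1.6, 0.6, 5.6]
gripper_width: 0.0004
```

```bash
python3 -m handwheel '[[[0,0,-0.001],[0,0,0],-1],[[0,0,-0.002],[0,0,0],-1],[[0,0,-0.002],[0,0,0],-1]]'
```

```text
clock: 12.7
tcp_pos: [0.4486, -0.2109, 0.1679]
orientation: [0.093, 0.996, 0.0, 0.001]
contact_force: [-5.3, 2.8, 17.2]
gripper_width: 0.0004
```

The force has jumped, so the hatch is at its stop. I'll rise now and move clear.

```bash
python3 -m handwheel '[[[0,0,0.003],[0,0,0],-1],[[0,0,0.01],[0,0,0],-1],[[0,0,0.025],[0,0,0],-1],[[0,0,0.045],[0,0,0],-1],[[0,0,0.065],[0,0,0],-1],[[0,0,0.085],[0,0,0],-1],[[0,0,0.11],[0,0,0],-1],[[0,0,0.16],[0,0,0],-1],[[0,0,0.22],[0,0,0],-1],[[-0.02,0,0.25],[0,0,0],-1],[[-0.02,0,0.25],[0,0,0],-1],[[-0.02,0,0.25],[0,0,0],-1],[[-0.02,0,0.25],[0,0,0],-1]]'
python3 - <<'E'
from h import *
snap("wrist","w3");snap("side","s3")
a=cv2.imread("pics/w3.png");b=cv2.imread("pics/s3.png")
b=cv2.resize(b[100:300,210:470],(520,400))
cv2.imwrite("pics/c3.png",cv2.resize(np.vstack([a[:300,:520],b[:300]]),(520,600)))
E
```

```text
clock: 14.32
tcp_pos: [0.4324, -0.2104, 0.3669]
orientation: [0.092, 0.996, 0.0, -0.0]
contact_force: [0.7, 0.2, -0.6]
gripper_width: 0.0002
```

View pics/c3.png

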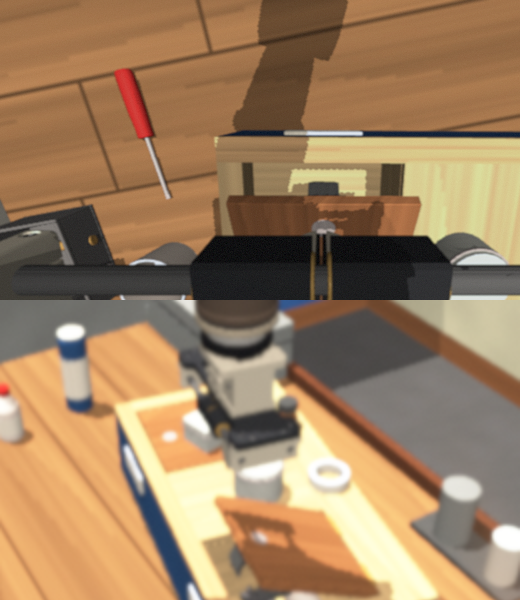

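The hatch is up, with the tin on the middle panel and the case in place. I'll check the numbers, then hand in.

Run:
```python
from m import *
c0=np.array([0.5582,-0.0647,0]);X=np.array([.982,-.19,0]);Y=np.array([.19,.982,0])
p=c0-.065*X-.165*Y+[0,0,.243]
print("mark ajar expected",proj("s3",p),"seen",blob("s3",(339,217),6)[0])
snap("top","t3")
for n,u,z,r in (("case",(291,182),.22,13),("case0",(291,182),.22,13),("Lm",(280,202),.178,6),("tin",(330,185),.233,16)):
    f="top0" if n=="case0" else "t3"
    b=blob(f,u,r)
    if b: q=onz(f,b[0],z)-c0;print(n,b,q@X,q@Y)
print(manip.get_obs()["contact_force"])
```

```text
mark ajar expected [338.39320016 218.513597  ] seen [339.24324324 218.48648649]
case (array([290.23568282, 182.04845815]), array([  2,   0,  22,  27, 454], dtype=int32)) -0.014224002541073583 0.1415979174243616
case0 (array([290.24778761, 182.03318584]), array([  2,   0,  22,  27, 452], dtype=int32)) -0.014166150226235094 0.14156903408664634
Lm (array([280., 202.]), array([ 3,  3,  7,  7, 37], dtype=int32)) -0.07942022513202077 0.1652204084142895
tin (array([332.81773998, 185.86634265]), array([  0,   0,  33,  33, 823], dtype=int32)) -0.0027186878225743056 0.001991965596679419
[-0.97997965 -0.0120176   0.24873481]
```

```bash
python3 -c "
from workcell import manip
print(manip.finish_job())"
```

```text
the job is handed in; nothing more can be done
None
```

The tin now stands on the fixed middle panel, and the right hatch, which it stood on, has sprung ajar. I handed the job in at about 14.5 s of robot time, with no verdict reported.

I held the tin lightly (4 N), slid it about 155 mm to the middle, let go and lifted clear. I then pressed the right mark with shut fingers until it hit its stop, and raised the arm.

**Last checks:**
- **Tin:** upright, about 8 mm from the middle line in the wrist picture taken after the slide (limit 45 mm).
- **Right hatch:** its mark is within 1 px of where an opening of 0.45 rad would put it.
- **Case and left hatch:** the case shows no measurable movement, and the left mark is where a shut hatch would have it.
- **Robot:** clear of everything. I saw no bystander disturbed in the pictures, but did not measure them.

**Shortcomings:**
- **Press force:** it jumped to 17 N at the stop on the last small step, above the advised 10 N or so.
- **Tin's weight:** during the slide the tool carried 3 to 4 N of it, possibly all. The tool stayed within about 1 mm of its height.
- **Final tin fix:** the top-camera measurement of the tin ran into the plywood colour and is unreliable, so I relied on the wrist picture.

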